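Count three loaded solder cartridges into the kit tray

ROBOT

A 6-joint arm with a two-finger parallel gripper is mounted at the origin on a cart in front of the work surface, level with it; the furniture and walls round the work are solid. World frame = base frame: x ahead of the robot, y to its left, z up, the work surface at z = 0. Lengths are in m, angles in rad, forces in N, time in s.
With the tool pointing down it reaches from about 0.275 to 0.975 m from the base axis. Payload 8.4 kg.
Tool frame: the origin (TCP) lies at the very end of the fingers, on their centre line; the grasp point (between the pads) lies manip.grip_depth behind it (manip.grip_depth is the distance from the TCP to the grasp point, in m); z points along the fingers, y is the line along which they close (so a half turn about z gives the same grasp; the last joint's range is limited). The gripper opens to 92 mm and grips with 3 to 60 N. Pads are 20 mm wide; open, the fingers measure 128 mm over their backs; the gripper's body (75 mm by 189 mm) begins 69 mm behind the grasp point.
Start: joints at [1.236, 0.353, 1.633, -0, 1.155, -0.002], TCP at [0.204, 0.591, 0.215] pointing down, gripper open.
Joint ranges: [-2.63, 2.63], [-0.92, 2.1], [0.06, 2.66], [-1.3, 4.44], [0, 2.69], [-3.02, 3.02]. Speed limits (rad/s): [2.22, 2.22, 2.79, 3.14, 3.14, 3.14].

INTERFACE

Orientations are given as a rotation vector (axis times angle).
In Python, from plant import manip, vision gives the robot as it stands.
- The arm moves only by the tool apply_moves, never from a script. Its argument "plan" is one flat list of numbers, 5 for each row, row after row: the shift along the tool's x, y, z in cm, then the turn about the tool's z in rad, then the finger opening in cm, from 0 to 9.19. In form: [x, y, z, yaw, jaw, x, y, z, yaw, jaw, ...]. A call has 1 to 5 rows; each row shifts and turns the commanded pose from where the row before left it, along the tool's axes as they then stand; what a row does not reach is not made up. A row lasts 1/12 s, in which the tool goes at most 41.7 mm and 7.16 degrees, less where a joint would pass 70% of its speed; a pose out of reach is approached as far as the arm can. A call with a gripper value outside its range is refused whole. The fingers move at their own pace and stop on an object; the grip force is fixed at half the most. Time passes only in rows, so rows that do not move let the fingers close. It gives the time, the measured TCP pose, the force, the opening and the grip force at its end, in the units of the state.
- manip.read_state(): the state, without advancing time (a new reading comes with each control period).
- vision.snapshot(name): name is "scene" or "top"; returns the picture (420x560x3 uint8, red, green, blue); there is no depth.
- vision.calibration(name): a dict with "vertical_fov" (degrees; the focal length in pixels is half the picture's height over the tangent of half this angle, whatever the lens; pixels are square), "cx", "cy" (the principal point, pixels), "view" (4x4, takes a point from world to camera coordinates). Camera axes: x right, y down, z forward; pixel columns grow to the right and rows downward; lengths in m; the calibration is good to about 2 mm. A picture is of the moment at which its call begins. calibration takes no time and is no camera call.
- manip.sign_off(): hands the job in; it is judged then, once.
Trained networks look in the newest picture that a camera, given by its name, has taken for a name from the list of things; names that differ only in an ending like _2 or _b are one class to them, and where a whole thing is asked for, a point or a joint stands for the part that bears it (a point fixed in the world has none). Each returns a list of dicts, best first, with "score" (0 to 1); they miss things now and then, are a little off and sometimes report something else, mostly with a low value. They report only what shows in the picture. A call takes as long as a camera call. They do not tell look-alikes from the thing itself.
- vision.silhouettes(label, camera): "pixels" (420x560 bool, what is visible of it) and "centre" ([column, row] in pixels, amid what is visible of it).
The state is a dict: "t": time; "joint_pos": joint angles; "joint_velocities": joint speeds; "joint_efforts": joint torques, N m; "tcp_pos": TCP position; "tool_rot": TCP orientation; "force": force on the tool from outside, world axes, zero at the start; "ft_torque": the same for the moment, N m; "finger_gap": opening from 0.0 (shut) to 1.0 (fully open); "grasp_force": force on a finger pad.
Only numpy, scipy, OpenCV 4.12 (cv2) and the standard library are available. Lean on these libraries where they do the work, as an engineer would, in place of code of your own. Each camera call takes 0.05 s, during which the arm holds its last target. There are 200 camera calls.

TASK

Five look-alike solder-bar cartridges stand in the slanted rack: three are loaded and two are spent, and only their weight tells which. Stand exactly the three loaded ones upright on the floor of the green kit tray, and leave the two light, spent ones fully down in rack pockets (put back any that you take out). Leave the tape roll, the marker and the solder spool where they are.

Things in the scene. Friction and masses are not known exactly. Their poses are not given: they have to be found in the camera images.
- rack: Blue rack, fixed, 274 mm wide, 110 deep, 75 high. Origin: centre of its underside; y along the row of five pockets (centres at y = -112, -56, 0, 56, 112 mm), z up. All pockets lean 25 degrees: the axis out of a pocket is (-0.423, 0, 0.906) in the rack's frame. A pocket is 34 mm wide along y, 44 mm the other way, 35 mm deep (back and end walls 29 mm; dividers 2 mm thinner each side over the top 6 mm); in front of it stands a rest 26 mm wide, up to 58 mm above the pocket floor.
- tray: Green open kit tray, fixed to the bench, 118 mm (x) by 208 mm (y) outside, walls 4 mm thick and 22 mm high, one undivided compartment, flat inner floor 4 mm above the bench. Origin: centre of its underside; z up.
- pocket0 (a point): Centre of the floor of rack pocket 0 (30 mm above the bench, at y = -112 mm in the rack's frame).
- pocket1 (a point): Centre of the floor of rack pocket 1 (30 mm above the bench, at y = -56 mm in the rack's frame).
- pocket2 (a point): Centre of the floor of rack pocket 2 (30 mm above the bench, at y = 0 mm in the rack's frame).
- pocket3 (a point): Centre of the floor of rack pocket 3 (30 mm above the bench, at y = 56 mm in the rack's frame).
- pocket4 (a point): Centre of the floor of rack pocket 4 (30 mm above the bench, at y = 112 mm in the rack's frame).
- cartridge0: One of five look-alike opaque cartridges: white box, orange cap, 40 (x) x 30 (y) x 100 mm (z). Origin: centre of its underside; z towards the cap. Starts down in a pocket, its y along the rack's y, z along the pocket's axis, 2 mm play (so it may lean 0.05 rad more), 65 mm sticking out. Loaded: 0.37 to 0.52 kg; spent: 0.08 to 0.12 kg. Three are loaded, two spent; which ones changes every time and cannot be seen.
- cartridge1: One of five look-alike opaque cartridges: white box, orange cap, 40 (x) x 30 (y) x 100 mm (z). Origin: centre of its underside; z towards the cap. Starts down in a pocket, its y along the rack's y, z along the pocket's axis, 2 mm play (so it may lean 0.05 rad more), 65 mm sticking out. Loaded: 0.37 to 0.52 kg; spent: 0.08 to 0.12 kg. Three are loaded, two spent; which ones changes every time and cannot be seen.
- cartridge2: One of five look-alike opaque cartridges: white box, orange cap, 40 (x) x 30 (y) x 100 mm (z). Origin: centre of its underside; z towards the cap. Starts down in a pocket, its y along the rack's y, z along the pocket's axis, 2 mm play (so it may lean 0.05 rad more), 65 mm sticking out. Loaded: 0.37 to 0.52 kg; spent: 0.08 to 0.12 kg. Three are loaded, two spent; which ones changes every time and cannot be seen.
- cartridge3: One of five look-alike opaque cartridges: white box, orange cap, 40 (x) x 30 (y) x 100 mm (z). Origin: centre of its underside; z towards the cap. Starts down in a pocket, its y along the rack's y, z along the pocket's axis, 2 mm play (so it may lean 0.05 rad more), 65 mm sticking out. Loaded: 0.37 to 0.52 kg; spent: 0.08 to 0.12 kg. Three are loaded, two spent; which ones changes every time and cannot be seen.
- cartridge4: One of five look-alike opaque cartridges: white box, orange cap, 40 (x) x 30 (y) x 100 mm (z). Origin: centre of its underside; z towards the cap. Starts down in a pocket, its y along the rack's y, z along the pocket's axis, 2 mm play (so it may lean 0.05 rad more), 65 mm sticking out. Loaded: 0.37 to 0.52 kg; spent: 0.08 to 0.12 kg. Three are loaded, two spent; which ones changes every time and cannot be seen.
- tape_amber: Roll of amber tape lying flat, 69x68x12 mm, loose, a bystander. Origin: centre of its underside.
- marker_black: Black marker pen lying flat, 131 mm long, 15 mm thick, loose, a bystander. Origin: centre of its underside.
- solder_spool: Orange spool of solder wire standing on a flange, 89x70x46 mm, loose, a bystander. Origin: centre of its underside.
Things that resemble listed ones, but are neither listed nor needed, are in the scene too. What is shaped like the cartridge4 but purple is not meant.

How it is judged:
By the outcome, as a careful person would: the job done as asked, in the order asked, and still so for the second after the job is handed in, with the robot touching nothing.
It also fails if it takes over 72 s, if anything falls off the work surface, if the arm or the gripper's body presses on something with over 40 N, if the wrist force passes 120 N, or if a joint passes its speed limit or range.

## Working session

There is one attempt and no reset: what is moved stays moved. The work goes in short steps, Python scripts to look and compute and a tool call to move; the robot and the scene stay as the last step left them, time stands still between calls to the robot, and variables do not carry over. Pictures are saved under pics/ and viewed, at most 10 in all, crops included, and the job is handed in when it is done.

Besides the shell and the picture viewer there is one more tool, called after "Emit:" as name(argument=value, ...) on one line, values as JSON. apply_moves: Moves the arm, as the interface text tells. Its arguments: {"type":"object","properties":{"plan":{"type":"array"}},"required":["plan"]}

```bash
ls; mkdir -p pics; python3 - <<'E'
from plant import manip, vision
import cv2, numpy as np
s=manip.read_state(); print({k:np.round(v,3).tolist() for k,v in s.items()}, manip.grip_depth)
for n in("scene","top"):
    im=vision.snapshot(n); cv2.imwrite(f"pics/{n}0.png",im[:,:,::-1]); c=vision.calibration(n); print(n,c)
E
```

```text
pics
{'t': 0.0, 'joint_pos': [1.236, 0.354, 1.634, 0.0, 1.155, -0.002], 'joint_velocities': [-0.001, -0.001, 0.0, 0.001, 0.0, 0.001], 'joint_efforts': [-0.003, -59.383, -33.422, 0.069, 0.023, -0.0], 'tcp_pos': [0.204, 0.59, 0.214], 'tool_rot': [-0.52, -3.098, 0.002], 'force': [0.033, -0.51, 0.393], 'ft_torque': [-0.057, 0.027, 0.016], 'grasp_force': 0.0, 'finger_gap': 0.999} 0.0187
scene {'vertical_fov': 57.246504224893535, 'cx': 279.34855942244366, 'cy': 207.48422599147796, 'view': array([[ 0.45050741, -0.8926653 , -0.01384695, -0.3739739 ],
       [-0.43027992, -0.20351021, -0.87945596,  0.29640819],
       [ 0.78224182,  0.40215949, -0.47577881,  0.74865444],
       [ 0.        ,  0.        ,  0.        ,  1.        ]])}
top {'vertical_fov': 46.77256874995823, 'cx': 281.6412751803499, 'cy': 209.9394762091293, 'view': array([[-0.02716059, -0.99934445,  0.02393691, -0.09804605],
       [-0.99541343,  0.02484089, -0.09238519,  0.60779515],
       [ 0.09173002, -0.02633636, -0.99543558,  1.17617397],
       [ 0.        ,  0.        ,  0.        ,  1.        ]])}
```

View pics/scene0.png

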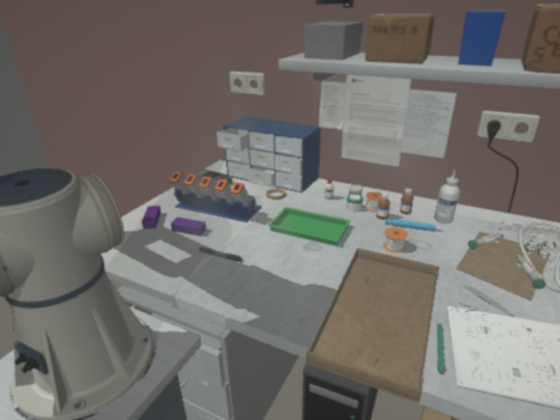

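View pics/top0.png

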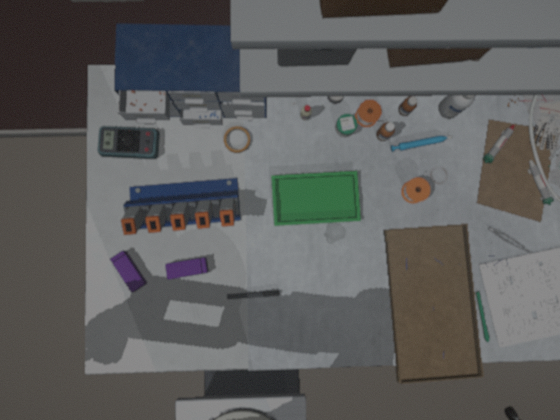

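The top view shows the rack with five orange caps at about (130–228, 212–226), the tray at (316,198), the purple decoys at (128,271) and (187,268), and the marker at (253,294).

```bash
cat > h.py <<'E'
from plant import manip, vision
import numpy as np, cv2
from scipy.spatial.transform import Rotation as R
def cam(n):
    c=vision.calibration(n); f=210/np.tan(np.radians(c["vertical_fov"]/2)); return f,c["cx"],c["cy"],np.array(c["view"])
def ray(n,px):
    f,cx,cy,V=cam(n); d=V[:3,:3].T@np.array([(px[0]-cx)/f,(px[1]-cy)/f,1]); return -V[:3,:3].T@V[:3,3],d
def at(n,px,z):
    o,d=ray(n,px); return o+d*(z-o[2])/d[2]
def tri(a,b):
    A=[];B=[]
    for n,p in((“top”,a),("scene",b)) if 0 else (("top",a),("scene",b)):
        o,d=ray(n,p); d=d/np.linalg.norm(d); P=np.eye(3)-np.outer(d,d); A.append(P);B.append(P@o)
    x=np.linalg.lstsq(np.vstack(A),np.hstack(B),rcond=None)[0]
    return x,np.linalg.norm(np.hstack(B)-np.vstack(A)@x)
def proj(n,p):
    f,cx,cy,V=cam(n); q=V[:3,:3]@p+V[:3,3]; return np.array([cx+f*q[0]/q[2],cy+f*q[1]/q[2]])
def orange(im,box):
    hsv=cv2.cvtColor(im,cv2.COLOR_RGB2HSV); m=((hsv[...,0]<16)&(hsv[...,1]>140)&(hsv[...,2]>90)).astype(np.uint8)
    k=np.zeros_like(m); k[box[1]:box[3],box[0]:box[2]]=1; m*=k
    out=[]
    for c in cv2.findContours(m,cv2.RETR_EXTERNAL,cv2.CHAIN_APPROX_NONE)[0]:
        if len(c)>12: out.append((cv2.boundingRect(c),cv2.minAreaRect(c)))
    return sorted(out)
E
sed -i 's/((“top”,a),("scene",b)) if 0 else //' h.py
python3 - <<'E'
from h import *
t=cv2.imread("pics/top0.png"); s=cv2.imread("pics/scene0.png")
a=orange(t[...,::-1].copy(),(100,190,250,245)); b=orange(s[...,::-1].copy(),(150,160,260,200))
for r in a:print("top",r[0],np.round(r[1][0],1),np.round(r[1][1],1))
for r in b:print("scene",r[0],np.round(r[1][0],1),np.round(r[1][1],1))
cv2.imwrite("pics/c.png",np.vstack([cv2.resize(t[160:260,100:260],None,fx=4.5,fy=3,interpolation=3)[:, :720],cv2.resize(s[150:235,140:280],(720,290),interpolation=3)]))
for n in("top","scene"):
  vision.snapshot(n)
  for l in("tray","rack"):
    for d in vision.silhouettes(l,n)[:1]:
        m=d["pixels"].astype(np.uint8); c=max(cv2.findContours(m,0,2)[0],key=cv2.contourArea)
        q=cv2.approxPolyDP(c,4,True)[:,0]
        print(n,l,d["score"],[(p.tolist(),np.round(at(n,p,.022 if l=="tray" else .0),3)[:2].tolist()) for p in q])
E
```

```text
top (122, 219, 13, 15) [128.2 225.6] [14.1 11.4]
top (146, 217, 14, 15) [152.6 223.5] [14.6 12.4]
top (171, 215, 14, 15) [177.5 221.5] [14.3 12.3]
top (196, 213, 13, 15) [202. 220.] [14. 12.]
top (220, 211, 13, 14) [226.  217.5] [13. 12.]
scene (170, 173, 11, 9) [176.  177.4] [ 4.8 11.6]
scene (216, 180, 11, 10) [221.1 184.5] [ 6.3 11. ]
scene (232, 184, 11, 9) [237.6 188.7] [ 5.5 11.5]
top tray 0.58 [([355, 171], [0.7, -0.302]), ([272, 176], [0.692, -0.092]), ([274, 224], [0.571, -0.094]), ([359, 219], [0.578, -0.307])]
top rack 0.69 [([240, 218], [0.59, -0.009]), ([235, 177], [0.695, 0.002]), ([130, 186], [0.678, 0.268]), ([123, 206], [0.628, 0.286]), ([141, 206], [0.627, 0.241]), ([140, 228], [0.571, 0.243]), ([146, 226], [0.576, 0.228]), ([144, 217], [0.599, 0.233]), ([152, 203], [0.634, 0.213]), ([165, 205], [0.628, 0.18]), ([164, 226], [0.574, 0.183]), ([171, 225], [0.577, 0.165]), ([176, 201], [0.637, 0.152]), ([188, 202], [0.634, 0.122]), ([188, 224], [0.578, 0.123]), ([195, 222], [0.583, 0.105]), ([202, 199], [0.641, 0.087]), ([212, 203], [0.63, 0.062]), ([212, 221], [0.584, 0.062]), ([219, 221], [0.584, 0.045]), ([222, 197], [0.645, 0.036]), ([234, 199], [0.639, 0.006]), ([235, 218], [0.59, 0.004])]
scene tray 0.72 [([269, 225], [0.569, -0.098]), ([277, 232], [0.544, -0.137]), ([334, 245], [0.552, -0.307]), ([348, 221], [0.692, -0.302]), ([284, 208], [0.683, -0.091])]
scene rack 0.63 [([174, 189], [0.678, 0.36]), ([176, 206], [0.576, 0.264]), ([246, 222], [0.586, -0.006]), ([260, 209], [0.679, -0.004]), ([253, 197], [0.746, 0.061]), ([244, 205], [0.681, 0.059])]
```

View pics/c.png

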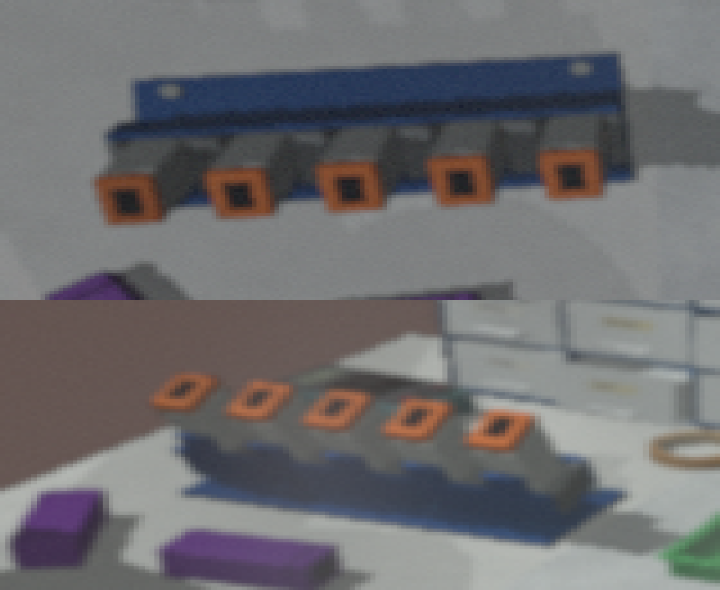

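The crop shows all five caps clearly in both views, leaning toward the robot, with free gaps between them.

```bash
python3 - <<'E'
from h import *
top=[(128.2,225.6),(152.6,223.5),(177.5,221.5),(202,220),(226,217.5)]
sc=[(176,177.4),(190.5,179.5),(205.5,181.5),(221.1,184.5),(237.6,188.7)]
P=np.array([at("top",p,.1206) for p in top]); print(np.round(P,4).tolist(), np.round(np.linalg.norm(np.diff(P,axis=0),axis=1),4))
for a,b in zip(top,sc): x,r=tri(a,b); print(np.round(x,4),round(r,4))
v=np.polyfit(P[:,1],P[:,0],1); print("rack yaw",-np.arctan(v[0]))
t=vision.snapshot("top"); 
hsv=cv2.cvtColor(t,cv2.COLOR_RGB2HSV); m=((hsv[...,0]>45)&(hsv[...,0]<80)&(hsv[...,1]>120)).astype(np.uint8); m[:,:250]=0;m[:,380:]=0;m[:150]=0;m[240:]=0
c=max(cv2.findContours(m,0,2)[0],key=cv2.contourArea); r=cv2.minAreaRect(c); b=cv2.boxPoints(r); print(np.round(r[0],1),r[1],r[2])
q=np.array([at("top",p,.022)[:2] for p in b]); print(np.round(q,4).tolist(),q.mean(0),np.linalg.norm(np.diff(q,axis=0),axis=1))
E
```

```text
[[0.5696, 0.2378, 0.1206], [0.573, 0.1827, 0.1206], [0.5761, 0.1264, 0.1206], [0.5781, 0.0708, 0.1206], [0.5825, 0.0161, 0.1206]] [0.0551 0.0564 0.0556 0.0548]
[0.5703 0.2399 0.1125] 0.0004
[0.5736 0.1839 0.1145] 0.0005
[0.5764 0.127  0.1174] 0.0
[0.5786 0.0709 0.1173] 0.0007
[0.5837 0.016  0.112 ] 0.0016
rack yaw 0.055361997281361444
[318.  197.5] (47.837982177734375, 79.6452407836914) 86.87786865234375
[[0.6922, -0.1046], [0.6986, -0.3057], [0.5776, -0.3072], [0.5718, -0.1079]] [ 0.6350798  -0.20631893] [0.20120048 0.12102999 0.19938429]
```

```bash
cat >> h.py <<'E'
def go(p,yaw,n=None,step=.038):
    "rows (cm, rad) from here to TCP p with tool y at angle yaw from world y, tool down"
    s=manip.read_state(); M=R.from_rotvec(s["tool_rot"]).as_matrix(); y=M[:,1]
    dy=np.arctan2(-y[0],y[1]); turn=-(yaw-dy); turn=(turn+np.pi/2)%np.pi-np.pi/2
    d=np.array(p)-s["tcp_pos"]; n=n or int(max(np.ceil(np.linalg.norm(d)/step),np.ceil(abs(turn)/.115),1))
    rows=[]
    for i in range(n):
        a=turn*i/n; Q=M@R.from_rotvec([0,0,a]).as_matrix(); rows.append(np.r_[100*Q.T@d/n,turn/n])
    print("t",s["t"],"tcp",np.round(s["tcp_pos"],4),"yaw",round(float(dy),3),"tilt",np.round(M[:,2],3),"F",np.round(s["force"],2))
    print(n,"rows"); [print(np.round(r,2 if n>1 else 3).tolist()) for r in rows]
E
python3 - <<'E'
from h import *
go((.580,.239,.19),.055)
E
```

```text
t 0.45 tcp [0.2042 0.5907 0.2145] yaw -0.333 tilt [-0. -0. -1.] F [0.01 1.39 0.04]
14 rows
[-3.36, -1.5, 0.18, -0.03]
[-3.32, -1.59, 0.18, -0.03]
[-3.27, -1.68, 0.18, -0.03]
[-3.22, -1.77, 0.18, -0.03]
[-3.17, -1.86, 0.18, -0.03]
[-3.12, -1.95, 0.18, -0.03]
[-3.06, -2.03, 0.18, -0.03]
[-3.01, -2.12, 0.18, -0.03]
[-2.95, -2.2, 0.18, -0.03]
[-2.88, -2.28, 0.18, -0.03]
[-2.82, -2.36, 0.18, -0.03]
[-2.75, -2.44, 0.18, -0.03]
[-2.69, -2.51, 0.18, -0.03]
[-2.61, -2.58, 0.18, -0.03]
```

Emit:
apply_moves(plan=[-3.36,-1.5,0.18,-0.028,3.8,-3.32,-1.59,0.18,-0.028,3.8,-3.27,-1.68,0.18,-0.028,3.8,-3.22,-1.77,0.18,-0.028,3.8,-3.17,-1.86,0.18,-0.028,3.8])

```text
t: 0.87
tcp_pos: [0.3395, 0.464, 0.2056]
tool_rot: [0.299, 3.127, 0.0]
force: [-0.5, 0.3, 0.4]
finger_gap: 0.66
grasp_force: 0.0
```

Emit:
apply_moves(plan=[-3.12,-1.95,0.18,-0.028,3.8,-3.06,-2.03,0.18,-0.028,3.8,-3.01,-2.12,0.18,-0.028,3.8,-2.95,-2.2,0.18,-0.028,3.8,-2.88,-2.28,0.18,-0.028,3.8])

```text
t: 1.28
tcp_pos: [0.4742, 0.3384, 0.1967]
tool_rot: [0.081, 3.14, 0.0]
force: [-0.0, 1.1, 0.8]
finger_gap: 0.413
grasp_force: 0.0
```

Emit:
apply_moves(plan=[-2.82,-2.36,0.18,-0.028,3.8,-2.75,-2.44,0.18,-0.028,3.8,-2.69,-2.51,0.18,-0.028,3.8,-2.61,-2.58,0.18,-0.028,3.8,0,0,0,0,3.8])

```text
t: 1.7
tcp_pos: [0.5847, 0.2355, 0.1891]
tool_rot: [-0.09, 3.138, -0.002]
force: [-0.1, -0.3, 0.6]
finger_gap: 0.409
grasp_force: 0.0
```

```bash
python3 - <<'E'
from h import *
s=manip.read_state(); print(s["finger_gap"]*91.9)
go((.5805,.2388,.080),.055)
E
```

```text
37.610393031844744
t 1.7 tcp [0.5847 0.2355 0.1891] yaw 0.058 tilt [ 0.002 -0.001 -1.   ] F [-0.11 -0.3   0.56]
3 rows
[0.14, 0.12, 3.64, 0.0]
[0.14, 0.12, 3.64, 0.0]
[0.14, 0.12, 3.64, 0.0]
```

Emit:
apply_moves(plan=[0.4,0.3,3.6,0,3.8,0,0,1.8,0,3.8,0,0,0,0,3.8])

```text
t: 1.95
tcp_pos: [0.5738, 0.2413, 0.1315]
tool_rot: [0.092, -3.134, 0.003]
force: [-0.9, -0.2, 0.2]
finger_gap: 0.416
grasp_force: 0.0
```

```bash
python3 - <<'E'
from h import *
go((.5805,.2388,.080),.055)
im=vision.snapshot("top"); s=vision.snapshot("scene")
cv2.imwrite("pics/d.png",np.vstack([cv2.resize(im[150:250,90:250],(720,300),interpolation=3),cv2.resize(s[120:220,120:280],(720,300),interpolation=3)])[...,::-1])
E
```

```text
t 1.95 tcp [0.5738 0.2413 0.1315] yaw 0.059 tilt [-0.006 -0.002 -1.   ] F [-0.93 -0.17  0.2 ]
2 rows
[-0.35, -0.14, 2.57, 0.0]
[-0.35, -0.14, 2.57, 0.0]
```

View pics/d.png

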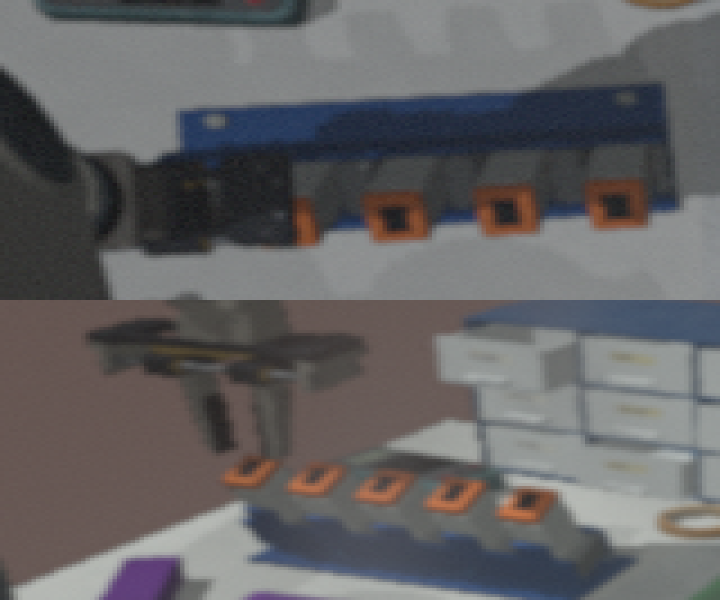

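The fingers (bottom panel ~(240,430)) straddle the leftmost cap. Settling and checking before the descent.

```bash
python3 - <<'E'
from h import *
go((.5805,.2388,.080),.055)
E
```

```text
t 2.05 tcp [0.5761 0.2425 0.1353] yaw 0.059 tilt [-0.001 -0.    -1.   ] F [0.43 0.72 1.18]
2 rows
[-0.21, -0.2, 2.77, 0.0]
[-0.21, -0.2, 2.77, 0.0]
```

Emit:
apply_moves(plan=[-0.42,-0.38,0,0,3.8,0,0,2.0,0,3.8,0,0,2.0,0,3.8,0,0,1.5,0,3.8,0,0,0,0,3.8])

```text
t: 2.47
tcp_pos: [0.5803, 0.2385, 0.0792]
tool_rot: [0.093, -3.139, 0.001]
force: [-1.0, 0.0, 0.8]
finger_gap: 0.414
grasp_force: 0.0
```

Emit:
apply_moves(plan=[0,0,0,0,3.8,0,0,0,0,3.8])

```text
t: 2.63
tcp_pos: [0.5821, 0.2393, 0.0822]
tool_rot: [-0.093, 3.138, 0.001]
force: [0.4, 0.3, 0.1]
finger_gap: 0.412
grasp_force: 0.0
```

Emit:
apply_moves(plan=[0,0,0,0,2.5,0,0,0,0,2.5,0,0,0,0,2.5,0,0,0,0,2.5,0,0,0,0,2.5])

```text
t: 3.05
tcp_pos: [0.582, 0.2393, 0.082]
tool_rot: [-0.093, 3.138, 0.001]
force: [-1.2, 0.1, 7.8]
finger_gap: 0.326
grasp_force: 30.0
```

Emit:
apply_moves(plan=[0.34,0,-0.72,0,2.5,0.34,0,-0.72,0,2.5,0,0,0,0,2.5,0,0,0,0,2.5,0,0,0,0,2.5])

```text
t: 3.47
tcp_pos: [0.5749, 0.2388, 0.0957]
tool_rot: [-0.093, 3.138, 0.001]
force: [3.1, 0.6, 4.8]
finger_gap: 0.324
grasp_force: 30.0
```

Emit:
apply_moves(plan=[0,0,0,0,2.5])

```text
t: 3.55
tcp_pos: [0.575, 0.2388, 0.0955]
tool_rot: [-0.093, 3.138, 0.001]
force: [3.1, 1.0, 5.8]
finger_gap: 0.325
grasp_force: 30.0
```

Emit:
apply_moves(plan=[0,0,0,0,2.5])

```text
t: 3.63
tcp_pos: [0.5751, 0.2388, 0.0954]
tool_rot: [-0.093, 3.138, 0.001]
force: [3.4, 0.1, 5.0]
finger_gap: 0.326
grasp_force: 30.0
```

Emit:
apply_moves(plan=[0.5,0,-1.2,0,2.5,0.5,0,-1.2,0,2.5,0.5,0,-1.2,0,2.5,0,0,-1.5,0,2.5,0,0,-1.5,0,2.5])

```text
t: 4.05
tcp_pos: [0.5572, 0.2371, 0.161]
tool_rot: [0.093, -3.137, 0.001]
force: [0.1, -0.3, -0.8]
finger_gap: 0.324
grasp_force: 30.0
```

Emit:
apply_moves(plan=[0,0,0,0,2.5,0,0,0,0,2.5,0,0,0,0,2.5])

```text
t: 4.3
tcp_pos: [0.5582, 0.2373, 0.16]
tool_rot: [0.093, -3.139, 0.001]
force: [-0.2, 0.5, -2.1]
finger_gap: 0.325
grasp_force: 30.0
```

Emit:
apply_moves(plan=[0,0,0,0,2.5])

```text
t: 4.38
tcp_pos: [0.5582, 0.2372, 0.1596]
tool_rot: [0.093, -3.138, 0.001]
force: [-0.4, -0.3, -0.7]
finger_gap: 0.324
grasp_force: 30.0
```

```bash
python3 - <<'E'
from h import *
im=vision.snapshot("top"); s=vision.snapshot("scene")
st=manip.read_state(); print(st["tcp_pos"],st["force"],st["ft_torque"])
cv2.imwrite("pics/e.png",np.vstack([cv2.resize(im[150:250,90:250],(720,300),interpolation=3),cv2.resize(s[120:220,120:280],(720,300),interpolation=3)])[...,::-1])
E
```

```text
[0.55847101 0.23732237 0.15974979] [ 0.12825317 -0.77347573 -1.01422517] [ 0.04659948  0.039911   -0.04695427]
```

View pics/e.png

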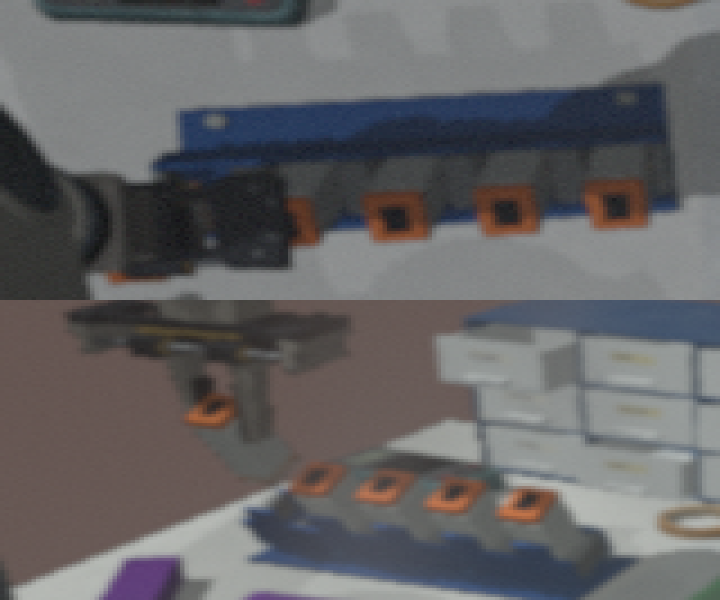

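Light (≈1 N): pocket 4's cartridge is spent and is held at its original tilt above the pocket. Reversing the path to put it back.

Emit:
apply_moves(plan=[0,0,1.5,0,2.5,0,0,1.5,0,2.5,0,0,0,0,2.5,0,0,0,0,2.5])

```text
t: 4.82
tcp_pos: [0.5586, 0.2373, 0.13]
tool_rot: [0.093, -3.138, 0.001]
force: [-0.9, -0.4, -0.8]
finger_gap: 0.324
grasp_force: 30.0
```

Emit:
apply_moves(plan=[-0.25,0,0.6,0,2.5,-0.25,0,0.6,0,2.5,-0.25,0,0.6,0,2.5,0,0,0,0,2.5,0,0,0,0,2.5])

```text
t: 5.23
tcp_pos: [0.5665, 0.2379, 0.1123]
tool_rot: [0.093, -3.139, 0.0]
force: [0.2, -0.5, -1.2]
finger_gap: 0.325
grasp_force: 30.0
```

Emit:
apply_moves(plan=[-0.25,0,0.6,0,2.5,-0.25,0,0.6,0,2.5,-0.25,0,0.6,0,2.5,0,0,0,0,2.5])

```text
t: 5.57
tcp_pos: [0.5754, 0.2386, 0.0941]
tool_rot: [-0.093, 3.138, 0.001]
force: [3.7, 1.2, -2.3]
finger_gap: 0.32
grasp_force: 30.0
```

Good; the rest of the way, then release and back off.

Emit:
apply_moves(plan=[-0.34,0,0.72,0,2.5,-0.34,0,0.65,0,2.5,0,0,0,0,2.5,0,0,0,0,3.8,0,0,0,0,3.8])

```text
t: 5.98
tcp_pos: [0.5802, 0.2386, 0.0803]
tool_rot: [0.093, -3.138, 0.001]
force: [0.1, -0.7, 0.4]
finger_gap: 0.412
grasp_force: 0.0
```

Emit:
apply_moves(plan=[0,0,0,0,3.8,0,0,-2.5,0,3.8,0,0,-3,0,3.8,0,0,-2,0,3.8,0,0,0,0,3.8])

```text
t: 6.4
tcp_pos: [0.5829, 0.2397, 0.1602]
tool_rot: [-0.093, 3.135, 0.003]
force: [-0.3, -0.3, 0.4]
finger_gap: 0.413
grasp_force: 0.0
```

```bash
python3 - <<'E'
from h import *
go((.584,.1835,.16),.055)
s=vision.snapshot("scene"); print(orange(s,(150,160,260,200)))
E
```

```text
t 6.4 tcp [0.5829 0.2397 0.1602] yaw 0.059 tilt [ 0.005  0.002 -1.   ] F [-0.29 -0.34  0.43]
2 rows
[0.11, -2.81, 0.0, 0.0]
[0.11, -2.81, 0.0, 0.0]
[((171, 173, 10, 9), ((175.9213409423828, 177.67416381835938), (4.6639909744262695, 10.811978340148926), 57.9946174621582)), ((216, 180, 11, 10), ((221.0538330078125, 184.53077697753906), (6.325770854949951, 11.039091110229492), 29.744882583618164)), ((232, 185, 10, 8), ((237.3307647705078, 189.45382690429688), (5.085422992706299, 10.791021347045898), 60.2551155090332))]
```

Emit:
apply_moves(plan=[0,-2.8,0,0,3.8,0,-2.8,0,0,3.8,0,0,2,0,3.8,0,0,0,0,3.8,0,0,0,0,3.8])

```text
t: 6.87
tcp_pos: [0.5826, 0.1824, 0.1342]
tool_rot: [0.092, -3.136, 0.001]
force: [-0.4, -0.8, 0.8]
finger_gap: 0.417
grasp_force: 0.0
```

```bash
python3 - <<'E'
from h import *
go((.585,.1833,.082),.055)
E
```

```text
t 6.8667 tcp [0.5826 0.1824 0.1342] yaw 0.059 tilt [-0.004 -0.001 -1.   ] F [-0.45 -0.83  0.82]
2 rows
[-0.13, 0.04, 2.61, 0.0]
[-0.13, 0.04, 2.61, 0.0]
```

Emit:
apply_moves(plan=[-0.1,0,1.8,0,3.8,0,0,1.8,0,3.8,0,0,1.7,0,3.8,0,0,0,0,3.8,0,0,0,0,3.8])

```text
t: 7.28
tcp_pos: [0.5845, 0.1835, 0.0826]
tool_rot: [0.094, -3.138, 0.001]
force: [-0.1, 0.5, 0.7]
finger_gap: 0.413
grasp_force: 0.0
```

Emit:
apply_moves(plan=[0,0,0,0,2.5,0,0,0,0,2.5,0,0,0,0,2.5,0,0,0,0,2.5,0.3,0,-0.65,0,2.5])

```text
t: 7.7
tcp_pos: [0.583, 0.1829, 0.0895]
tool_rot: [-0.093, 3.139, 0.0]
force: [3.1, -0.0, -6.1]
finger_gap: 0.325
grasp_force: 30.0
```

Emit:
apply_moves(plan=[0.4,0,-0.85,0,2.5,0.5,0,-1.1,0,2.5,0.5,0,-1.1,0,2.5,0.5,0,-1.1,0,2.5,0,0,-1.5,0,2.5])

```text
t: 8.12
tcp_pos: [0.5604, 0.1812, 0.1465]
tool_rot: [0.093, -3.137, 0.001]
force: [0.2, -0.1, -4.7]
finger_gap: 0.324
grasp_force: 30.0
```

Emit:
apply_moves(plan=[0,0,-1.5,0,2.5,0,0,0,0,2.5,0,0,0,0,2.5,0,0,0,0,2.5])

```text
t: 8.45
tcp_pos: [0.5624, 0.1815, 0.1607]
tool_rot: [0.093, -3.139, 0.0]
force: [0.7, -0.6, -4.7]
finger_gap: 0.324
grasp_force: 30.0
```

Emit:
apply_moves(plan=[0,0,0,0,2.5])

```text
t: 8.53
tcp_pos: [0.5623, 0.1814, 0.1601]
tool_rot: [0.093, -3.138, 0.001]
force: [0.3, 0.3, -5.3]
finger_gap: 0.323
grasp_force: 30.0
```

Loaded (≈ −5 N). I'll carry it to the tray's far end. The tool cannot tilt, so I'll stand the cartridge up by dragging its low edge along the tray floor towards the +x wall.

Emit:
apply_moves(plan=[0,0,-3,0,2.5,0,0,-3,0,2.5,0,0,0,0,2.5])

```text
t: 8.78
tcp_pos: [0.5657, 0.1825, 0.2255]
tool_rot: [-0.093, 3.134, 0.003]
force: [1.4, 0.8, -3.5]
finger_gap: 0.326
grasp_force: 30.0
```

```bash
python3 - <<'E'
from h import *
go((.575,-.265,.20),.033,n=13)
E
```

```text
t 8.7833 tcp [0.5657 0.1825 0.2255] yaw 0.059 tilt [ 0.006  0.002 -1.   ] F [ 1.38  0.83 -3.47]
13 rows
[0.13, -3.44, 0.19, 0.0]
[0.13, -3.44, 0.19, 0.0]
[0.12, -3.44, 0.19, 0.0]
[0.11, -3.44, 0.19, 0.0]
[0.11, -3.44, 0.19, 0.0]
[0.1, -3.44, 0.19, 0.0]
[0.09, -3.44, 0.19, 0.0]
[0.09, -3.44, 0.19, 0.0]
[0.08, -3.44, 0.19, 0.0]
[0.07, -3.44, 0.19, 0.0]
[0.06, -3.44, 0.19, 0.0]
[0.06, -3.44, 0.19, 0.0]
[0.05, -3.44, 0.19, 0.0]
```

Emit:
apply_moves(plan=[0.1,-3.0,0.2,0.002,2.5,0.1,-3.44,0.2,0.002,2.5,0.1,-3.44,0.2,0.002,2.5,0.1,-3.44,0.2,0.002,2.5,0.1,-3.44,0.2,0.002,2.5])

```text
t: 9.2
tcp_pos: [0.5665, 0.0127, 0.2094]
tool_rot: [0.078, -3.139, -0.0]
force: [0.4, -0.5, -4.0]
finger_gap: 0.321
grasp_force: 30.0
```

Emit:
apply_moves(plan=[0.1,-3.44,0.2,0.002,2.5,0.1,-3.44,0.2,0.002,2.5,0.1,-3.44,0.2,0.002,2.5,0.1,-3.44,0.2,0.002,2.5,0.1,-3.44,0.2,0.002,2.5])

```text
t: 9.62
tcp_pos: [0.5693, -0.1595, 0.1994]
tool_rot: [0.061, -3.139, -0.001]
force: [0.3, 0.2, -4.9]
finger_gap: 0.32
grasp_force: 30.0
```

Emit:
apply_moves(plan=[0.1,-3.44,0.2,0.002,2.5,0.05,-3.44,0.2,0.002,2.5,0,-3.0,0.2,0.002,2.5,0,0,0,0,2.5,0,0,0,0,2.5])

```text
t: 10.03
tcp_pos: [0.5714, -0.2579, 0.1931]
tool_rot: [0.048, -3.139, -0.002]
force: [-0.5, 1.2, -4.6]
finger_gap: 0.325
grasp_force: 30.0
```

```bash
python3 - <<'E'
from h import *
go((.575,-.265,.07),.033)
s=vision.snapshot("scene"); cv2.imwrite("pics/f.png",cv2.resize(s[90:260,240:380],None,fx=4,fy=3.5,interpolation=3)[...,::-1])
E
```

```text
t 10.0333 tcp [ 0.5714 -0.2579  0.1931] yaw 0.031 tilt [-0.002  0.001 -1.   ] F [-0.48  1.24 -4.62]
4 rows
[-0.09, -0.18, 3.08, -0.0]
[-0.09, -0.18, 3.08, -0.0]
[-0.09, -0.18, 3.08, -0.0]
[-0.09, -0.18, 3.08, -0.0]
```

View pics/f.png

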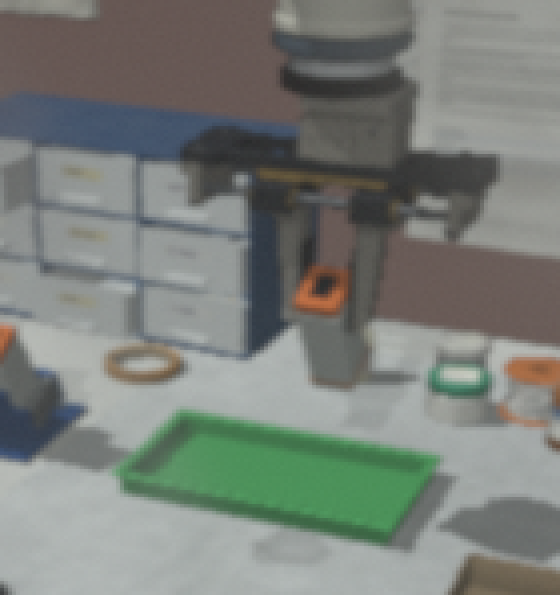

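It is held tilted above the tray. Lowering to contact.

Emit:
apply_moves(plan=[-0.35,-0.7,3,0,2.5,0,0,3,0,2.5,0,0,3,0,2.5,0,0,3,0,2.5,0,0,0.5,0,2.5])

```text
t: 10.5
tcp_pos: [0.5754, -0.2612, 0.0658]
tool_rot: [0.054, -3.139, -0.003]
force: [0.4, 3.1, 5.1]
finger_gap: 0.327
grasp_force: 30.0
```

Emit:
apply_moves(plan=[0,0,0,0,2.5,0,0,0,0,2.5,0,0,0.3,0,2.5,0,0,0,0,2.5])

```text
t: 10.83
tcp_pos: [0.5764, -0.2634, 0.0678]
tool_rot: [-0.053, 3.141, -0.001]
force: [-0.1, -0.4, -4.5]
finger_gap: 0.325
grasp_force: 30.0
```

Emit:
apply_moves(plan=[0,0,0.4,0,2.5,0,0,0,0,2.5])

```text
t: 11.0
tcp_pos: [0.577, -0.2639, 0.0653]
tool_rot: [-0.052, 3.139, -0.001]
force: [-3.8, 2.5, 11.5]
finger_gap: 0.326
grasp_force: 30.0
```

Emit:
apply_moves(plan=[-0.5,0,0.1,0,2.5,-0.5,0,0,0,2.5,0,0,0,0,2.5])

```text
t: 11.25
tcp_pos: [0.5868, -0.2636, 0.0651]
tool_rot: [-0.052, 3.14, -0.001]
force: [-7.3, 2.7, 19.0]
finger_gap: 0.326
grasp_force: 30.0
```

Emit:
apply_moves(plan=[-0.6,0,0.1,0,2.5,-0.6,0,0,0,2.5,0,0,0,0,2.5])

```text
t: 11.5
tcp_pos: [0.5993, -0.2631, 0.0638]
tool_rot: [-0.052, 3.14, -0.001]
force: [-4.3, 3.2, 16.0]
finger_gap: 0.326
grasp_force: 30.0
```

```bash
python3 - <<'E'
from h import *
s=vision.snapshot("scene"); cv2.imwrite("pics/g.png",cv2.resize(s[120:260,240:380],None,fx=4,fy=4,interpolation=3)[...,::-1])
E
```

```text
(no output)
```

View pics/g.png

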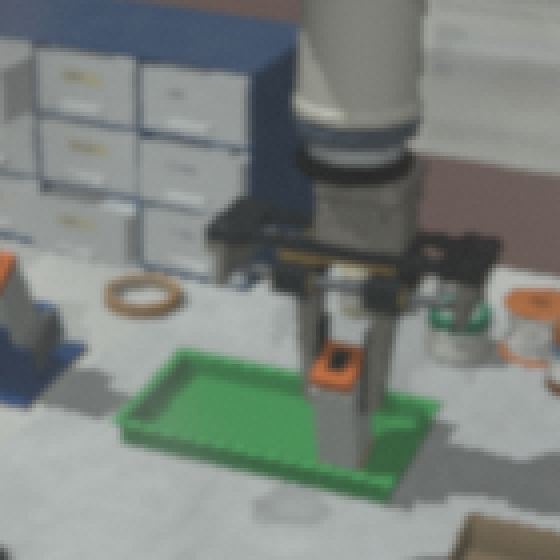

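The cartridge at ~(345,410) in the crop is already much more upright, so floor friction is doing it. Continuing.

Emit:
apply_moves(plan=[-0.5,0,0.1,0,2.5,-0.5,0,0.1,0,2.5,0,0,0,0,2.5])

```text
t: 11.8
tcp_pos: [0.6096, -0.2627, 0.0618]
tool_rot: [-0.052, 3.139, -0.001]
force: [-1.6, 2.4, 12.3]
finger_gap: 0.32
grasp_force: 30.0
```

Emit:
apply_moves(plan=[-0.3,0,0.1,0,2.5,0,0,0.1,0,2.5,0,0,0,0,2.5])

```text
t: 12.05
tcp_pos: [0.6133, -0.2627, 0.0606]
tool_rot: [-0.051, 3.137, -0.001]
force: [-1.6, 4.0, 16.6]
finger_gap: 0.326
grasp_force: 30.0
```

```bash
python3 - <<'E'
from h import *
s=vision.snapshot("scene"); cv2.imwrite("pics/g2.png",cv2.resize(s[140:260,260:380],None,fx=5,fy=5,interpolation=3)[...,::-1])
E
```

View pics/g2.png

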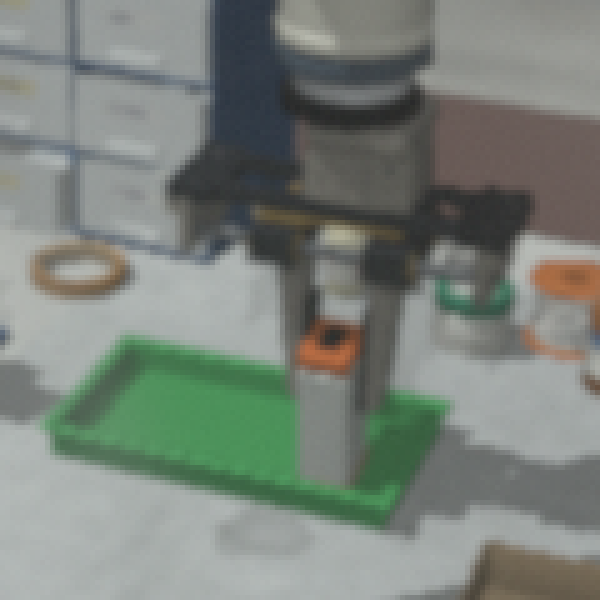

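Upright now, at ~(330,420) in the crop. Releasing and rising.

Emit:
apply_moves(plan=[0,0,0,0,3.8,0,0,0,0,3.8,0,0,0,0,3.8,0,0,-2,0,3.8,0,0,-3.5,0,3.8])

```text
t: 12.52
tcp_pos: [0.6084, -0.2614, 0.1087]
tool_rot: [0.052, -3.134, -0.005]
force: [-0.8, -0.1, 0.1]
finger_gap: 0.416
grasp_force: 0.0
```

Emit:
apply_moves(plan=[0,0,-3.5,0,3.8,0,0,0,0,3.8,0,0,0,0,3.8])

```text
t: 12.77
tcp_pos: [0.6126, -0.2632, 0.1495]
tool_rot: [-0.052, 3.137, -0.003]
force: [1.1, 0.3, -0.9]
finger_gap: 0.413
grasp_force: 0.0
```

```bash
python3 - <<'E'
from h import *
s=vision.snapshot("scene"); o=orange(s,(290,170,385,225)); print([(a[0],np.round(a[1][0],1)) for a in o])
for a in o: print(np.round(at("scene",a[1][0],.104),4))
go((.588,.1275,.155),.055,n=11)
E
```

```text
[((322, 206, 11, 5), array([327., 208.])), ((368, 194, 12, 5), array([373.5, 196. ]))]
[ 0.5986 -0.2656  0.104 ]
[ 0.7252 -0.3618  0.104 ]
t 12.8167 tcp [ 0.6114 -0.2627  0.1476] yaw 0.033 tilt [ 0.001 -0.001 -1.   ] F [-0.43  0.57 -0.47]
11 rows
[0.09, 3.55, -0.07, -0.0]
[0.09, 3.55, -0.07, -0.0]
[0.08, 3.55, -0.07, -0.0]
[0.07, 3.55, -0.07, -0.0]
[0.07, 3.55, -0.07, -0.0]
[0.06, 3.55, -0.07, -0.0]
[0.05, 3.55, -0.07, -0.0]
[0.05, 3.55, -0.07, -0.0]
[0.04, 3.55, -0.07, -0.0]
[0.03, 3.55, -0.07, -0.0]
[0.02, 3.55, -0.07, -0.0]
```

Emit:
apply_moves(plan=[0.08,3.3,-0.1,-0.002,3.8,0.08,3.6,-0.1,-0.002,3.8,0.08,3.6,-0.1,-0.002,3.8,0.07,3.6,-0.1,-0.002,3.8,0.07,3.6,-0.1,-0.002,3.8])

```text
t: 13.23
tcp_pos: [0.5992, -0.0842, 0.1502]
tool_rot: [0.067, -3.138, -0.001]
force: [1.1, 0.8, -0.3]
finger_gap: 0.413
grasp_force: 0.0
```

Emit:
apply_moves(plan=[0.06,3.6,-0.1,-0.002,3.8,0.05,3.6,-0.1,-0.002,3.8,0.05,3.6,-0.1,-0.002,3.8,0.04,3.6,-0.1,-0.002,3.8,0.03,3.6,-0.1,-0.002,3.8])

```text
t: 13.65
tcp_pos: [0.5885, 0.0954, 0.1553]
tool_rot: [0.083, -3.138, 0.001]
force: [2.0, -0.2, 0.2]
finger_gap: 0.41
grasp_force: 0.0
```

Emit:
apply_moves(plan=[0.02,3.2,0,-0.002,3.8,0,0,0,0,3.8,0,0,0,0,3.8])

```text
t: 13.9
tcp_pos: [0.5869, 0.1271, 0.1554]
tool_rot: [0.091, -3.138, 0.001]
force: [0.1, -0.8, 0.3]
finger_gap: 0.416
grasp_force: 0.0
```

```bash
python3 - <<'E'
from h import *
s=vision.snapshot("scene")
go((.588,.1274,.082),.055,n=1)
E
```

```text
t 13.95 tcp [0.5871 0.1259 0.1556] yaw 0.057 tilt [-0.002 -0.001 -1.   ] F [-0.13 -0.24  0.15]
1 rows
[-0.118, 0.149, 7.362, 0.002]
```

Emit:
apply_moves(plan=[-0.1,0.1,1.5,0,3.8,0,0,2,0,3.8,0,0,2,0,3.8,0,0,1.85,0,3.8,0,0,0,0,3.8])

```text
t: 14.37
tcp_pos: [0.5862, 0.1246, 0.0795]
tool_rot: [0.084, -3.134, 0.002]
force: [-0.3, -0.3, -0.3]
finger_gap: 0.416
grasp_force: 0.0
```

Emit:
apply_moves(plan=[0,0,0,0,3.8,0,0,0,0,2.5,0,0,0,0,2.5,0,0,0,0,2.5,0,0,0,0,2.5])

```text
t: 14.78
tcp_pos: [0.5895, 0.1267, 0.0844]
tool_rot: [-0.087, 3.139, -0.0]
force: [-0.1, -2.4, 1.2]
finger_gap: 0.324
grasp_force: 29.9
```

Emit:
apply_moves(plan=[0.3,0,-0.65,0,2.5,0.4,0,-0.85,0,2.5,0.5,0,-1.1,0,2.5,0.5,0,-1.1,0,2.5,0.5,0,-1.1,0,2.5])

```text
t: 15.2
tcp_pos: [0.5661, 0.1258, 0.133]
tool_rot: [0.087, -3.14, -0.0]
force: [0.5, 0.6, -3.6]
finger_gap: 0.322
grasp_force: 29.9
```

Emit:
apply_moves(plan=[0,0,-1.5,0,2.5,0,0,-1.5,0,2.5,0,0,0,0,2.5,0,0,0,0,2.5,0,0,0,0,2.5])

```text
t: 15.62
tcp_pos: [0.5664, 0.1257, 0.1614]
tool_rot: [0.087, -3.14, 0.0]
force: [-0.6, -0.6, -5.0]
finger_gap: 0.323
grasp_force: 29.9
```

Emit:
apply_moves(plan=[0,0,0,0,2.5])

```text
t: 15.7
tcp_pos: [0.5662, 0.1256, 0.1607]
tool_rot: [0.087, -3.139, 0.0]
force: [-0.3, 0.0, -5.3]
finger_gap: 0.326
grasp_force: 29.9
```

Emit:
apply_moves(plan=[0,0,0,0,2.5])

```text
t: 15.78
tcp_pos: [0.5664, 0.1256, 0.1606]
tool_rot: [0.087, -3.139, 0.0]
force: [0.1, -0.8, -4.5]
finger_gap: 0.326
grasp_force: 29.9
```

Loaded again. Taking it to the middle of the tray.

Emit:
apply_moves(plan=[0,0,-2.5,0,2.5,0,0,-2.5,0,2.5,0.1,-3.3,0,0.002,2.5,0.1,-3.3,0,0.002,2.5,0.1,-3.3,0,0.002,2.5])

```text
t: 16.2
tcp_pos: [0.5691, 0.0261, 0.2114]
tool_rot: [0.08, -3.14, 0.0]
force: [-0.3, -1.4, -4.9]
finger_gap: 0.324
grasp_force: 30.0
```

Emit:
apply_moves(plan=[0.1,-3.3,0,0.002,2.5,0.1,-3.3,0,0.002,2.5,0.1,-3.3,0,0.002,2.5,0.1,-3.3,0,0.002,2.5,0.1,-3.3,0,0.002,2.5])

```text
t: 16.62
tcp_pos: [0.5712, -0.1399, 0.2108]
tool_rot: [0.061, -3.14, -0.001]
force: [0.6, -0.8, -4.8]
finger_gap: 0.324
grasp_force: 30.0
```

Emit:
apply_moves(plan=[0.1,-3.3,0,0.002,2.5,0,-3.3,0,0.002,2.5,0,0,0,0.002,2.5,0,0,0,0,2.5])

```text
t: 16.95
tcp_pos: [0.5728, -0.2058, 0.2106]
tool_rot: [0.047, -3.14, -0.001]
force: [-0.3, 0.2, -4.8]
finger_gap: 0.328
grasp_force: 30.0
```

```bash
python3 - <<'E'
from h import *
s=vision.snapshot("scene")
go((.577,-.202,.070),.033,n=1)
E
```

```text
t 17.0 tcp [ 0.5727 -0.2044  0.2106] yaw 0.032 tilt [-0.001  0.001 -1.   ] F [-0.25  0.08 -4.09]
1 rows
[-0.455, 0.216, 14.065, -0.001]
```

Emit:
apply_moves(plan=[-0.45,0.2,3.5,0,2.5,0,0,3.5,0,2.5,0,0,3.5,0,2.5,0,0,2.8,0,2.5,0,0,0.5,0,2.5])

```text
t: 17.42
tcp_pos: [0.5759, -0.1997, 0.0693]
tool_rot: [0.054, -3.137, -0.004]
force: [-0.1, -0.2, -4.4]
finger_gap: 0.325
grasp_force: 30.0
```

Emit:
apply_moves(plan=[0,0,0,0,2.5,0,0,0,0,2.5,0,0,0.5,0,2.5,0,0,0.3,0,2.5,0,0,0,0,2.5])

```text
t: 17.83
tcp_pos: [0.5787, -0.2024, 0.0667]
tool_rot: [-0.052, 3.139, -0.001]
force: [0.5, 1.0, -1.6]
finger_gap: 0.328
grasp_force: 30.0
```

Emit:
apply_moves(plan=[0,0,0.4,0,2.5,0,0,0,0,2.5])

```text
t: 18.0
tcp_pos: [0.5797, -0.2025, 0.0655]
tool_rot: [-0.051, 3.137, -0.001]
force: [-5.3, 4.7, 25.2]
finger_gap: 0.328
grasp_force: 30.0
```

Emit:
apply_moves(plan=[-0.5,0,0.1,0,2.5,-0.5,0,0,0,2.5,-0.6,0,0.1,0,2.5,-0.6,0,0,0,2.5,0,0,0,0,2.5])

```text
t: 18.42
tcp_pos: [0.6013, -0.2017, 0.0625]
tool_rot: [-0.052, 3.139, -0.001]
force: [-2.8, 2.4, 16.8]
finger_gap: 0.32
grasp_force: 30.0
```

Emit:
apply_moves(plan=[-0.5,0,0.1,0,2.5,-0.5,0,0.1,0,2.5,-0.3,0,0.1,0,2.5,-0.1,0,0.1,0,2.5,0,0,0,0,2.5])

```text
t: 18.83
tcp_pos: [0.6157, -0.2012, 0.0586]
tool_rot: [-0.052, 3.137, -0.001]
force: [-1.1, 3.0, 14.0]
finger_gap: 0.326
grasp_force: 30.0
```

```bash
python3 - <<'E'
from h import *
s=vision.snapshot("scene"); cv2.imwrite("pics/g3.png",cv2.resize(s[140:260,260:380],None,fx=5,fy=5,interpolation=3)[...,::-1])
E
```

```text
(no output)
```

View pics/g3.png

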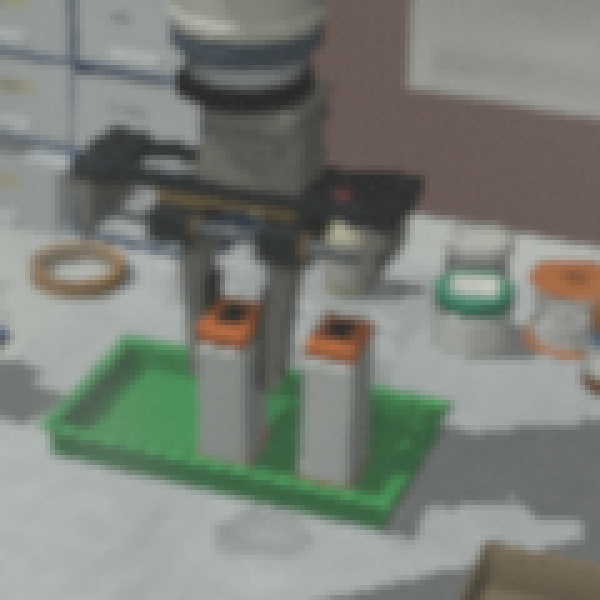

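Both stand upright at ~(230,385) and ~(335,405). Releasing and going to pocket 1.

Emit:
apply_moves(plan=[0,0,0,0,3.8,0,0,0,0,3.8,0,0,0,0,3.8,0,0,-2,0,3.8,0,0,-3.5,0,3.8])

```text
t: 19.3
tcp_pos: [0.6108, -0.2002, 0.1074]
tool_rot: [0.052, -3.134, -0.004]
force: [0.6, 0.5, -1.3]
finger_gap: 0.413
grasp_force: 0.0
```

Emit:
apply_moves(plan=[0,0,-3.5,0,3.8,0.15,3.2,-0.5,-0.003,3.8,0.15,3.5,0,-0.003,3.8,0.15,3.5,0,-0.003,3.8,0.15,3.5,0,-0.003,3.8])

```text
t: 19.72
tcp_pos: [0.6023, -0.0633, 0.151]
tool_rot: [-0.07, 3.14, -0.0]
force: [0.1, 0.5, -0.3]
finger_gap: 0.411
grasp_force: 0.0
```

Emit:
apply_moves(plan=[0.15,3.5,0,-0.003,3.8,0.15,3.5,0,-0.003,3.8,0.1,3.5,0,-0.003,3.8,0,3.0,0,-0.003,3.8,0,0,0,0,3.8])

```text
t: 20.13
tcp_pos: [0.5914, 0.0749, 0.1507]
tool_rot: [-0.095, 3.14, 0.002]
force: [-0.4, -0.5, 0.5]
finger_gap: 0.413
grasp_force: 0.0
```

Emit:
apply_moves(plan=[0,0,0,0,3.8])

```text
t: 20.22
tcp_pos: [0.5917, 0.0716, 0.1506]
tool_rot: [-0.094, 3.14, -0.0]
force: [0.1, -0.8, 0.3]
finger_gap: 0.413
grasp_force: 0.0
```

```bash
python3 - <<'E'
from h import *
s=vision.snapshot("scene")
go((.591,.0715,.082),.055,n=1)
E
```

```text
t 20.2667 tcp [0.5918 0.0705 0.1506] yaw 0.059 tilt [-0. -0. -1.] F [0.36 0.55 0.3 ]
1 rows
[0.071, 0.107, 6.856, 0.004]
```

Emit:
apply_moves(plan=[0,0.1,1.2,0,3.8,0,0,2,0,3.8,0,0,2,0,3.8,0,0,1.65,0,3.8,0,0,0,0,3.8])

```text
t: 20.68
tcp_pos: [0.5893, 0.0696, 0.0781]
tool_rot: [0.087, -3.135, 0.001]
force: [-0.6, -0.1, -0.6]
finger_gap: 0.413
grasp_force: 0.0
```

Emit:
apply_moves(plan=[0,0,0,0,3.8,0,0,0,0,2.5,0,0,0,0,2.5,0,0,0,0,2.5,0,0,0,0,2.5])

```text
t: 21.1
tcp_pos: [0.5921, 0.0711, 0.0827]
tool_rot: [-0.09, 3.139, -0.0]
force: [-1.2, -1.3, -0.5]
finger_gap: 0.323
grasp_force: 30.0
```

Emit:
apply_moves(plan=[0.3,0,-0.65,0,2.5,0.4,0,-0.85,0,2.5,0.5,0,-1.1,0,2.5,0.5,0,-1.1,0,2.5,0.5,0,-1.1,0,2.5])

```text
t: 21.52
tcp_pos: [0.5689, 0.0701, 0.1315]
tool_rot: [0.09, -3.14, -0.0]
force: [-0.6, -0.7, -3.4]
finger_gap: 0.323
grasp_force: 30.0
```

Emit:
apply_moves(plan=[0,0,-1.5,0,2.5,0,0,-1.5,0,2.5,0,0,0,0,2.5,0,0,0,0,2.5,0,0,0,0,2.5])

```text
t: 21.93
tcp_pos: [0.5692, 0.07, 0.1599]
tool_rot: [0.09, -3.14, 0.0]
force: [0.1, 0.2, -4.3]
finger_gap: 0.323
grasp_force: 30.0
```

Emit:
apply_moves(plan=[0,0,0,0,2.5])

```text
t: 22.02
tcp_pos: [0.569, 0.07, 0.1592]
tool_rot: [0.09, -3.139, 0.0]
force: [0.6, -0.3, -5.6]
finger_gap: 0.322
grasp_force: 30.0
```

Emit:
apply_moves(plan=[0,0,0,0,2.5])

```text
t: 22.1
tcp_pos: [0.5692, 0.07, 0.1592]
tool_rot: [0.09, -3.139, 0.0]
force: [-0.5, 0.0, -4.1]
finger_gap: 0.323
grasp_force: 30.0
```

Third loaded one found (pocket 0 must be spent). To the near slot.

Emit:
apply_moves(plan=[0,0,-2.5,0,2.5,0,0,-2.5,0,2.5,0.05,-3.5,0,0.004,2.5,0.05,-3.5,0,0.004,2.5,0.05,-3.5,0,0.004,2.5])

```text
t: 22.52
tcp_pos: [0.5738, -0.0356, 0.21]
tool_rot: [0.074, -3.141, 0.0]
force: [0.4, 0.3, -4.2]
finger_gap: 0.329
grasp_force: 30.0
```

Emit:
apply_moves(plan=[0.05,-3.5,0,0.004,2.5,0.05,-3.5,0,0.004,2.5,0,-3.5,0,0.004,2.5,0,0,0,0,2.5,0,0,0,0,2.5])

```text
t: 22.93
tcp_pos: [0.5768, -0.1415, 0.2092]
tool_rot: [0.047, -3.14, -0.0]
force: [0.1, 1.6, -4.1]
finger_gap: 0.323
grasp_force: 30.0
```

```bash
python3 - <<'E'
from h import *
s=vision.snapshot("scene")
go((.577,-.1405,.070),.033,n=1)
E
```

```text
t 22.9833 tcp [ 0.5767 -0.1402  0.2092] yaw 0.031 tilt [-0.001  0.001 -1.   ] F [ 0.17  0.05 -3.91]
1 rows
[-0.047, -0.043, 13.922, -0.002]
```

Emit:
apply_moves(plan=[0,0,3.5,0,2.5,0,0,3.5,0,2.5,0,0,3.5,0,2.5,0,0,2.7,0,2.5,0,0,0.5,0,2.5])

```text
t: 23.4
tcp_pos: [0.5737, -0.1374, 0.0682]
tool_rot: [0.054, -3.133, -0.004]
force: [-1.9, -0.3, -4.5]
finger_gap: 0.326
grasp_force: 30.0
```

Emit:
apply_moves(plan=[0,0,0,0,2.5,0,0,0,0,2.5,0,0,0.5,0,2.5,0,0,0.3,0,2.5,0,0,0,0,2.5])

```text
t: 23.82
tcp_pos: [0.5777, -0.1398, 0.0658]
tool_rot: [-0.052, 3.14, -0.0]
force: [0.0, -0.1, -4.5]
finger_gap: 0.325
grasp_force: 30.0
```

Emit:
apply_moves(plan=[0,0,0.4,0,2.5,0,0,0,0,2.5])

```text
t: 23.98
tcp_pos: [0.5788, -0.14, 0.0641]
tool_rot: [-0.052, 3.138, -0.001]
force: [-4.5, 2.4, 19.6]
finger_gap: 0.325
grasp_force: 30.0
```

Emit:
apply_moves(plan=[0,0,0.15,0,2.5,0,0,0,0,2.5])

```text
t: 24.15
tcp_pos: [0.5791, -0.14, 0.064]
tool_rot: [-0.052, 3.137, -0.001]
force: [-9.4, 4.6, 31.7]
finger_gap: 0.322
grasp_force: 30.0
```

Emit:
apply_moves(plan=[-0.5,0,0,0,2.5,-0.5,0,0,0,2.5,-0.6,0,0.1,0,2.5,-0.6,0,0,0,2.5,0,0,0,0,2.5])

```text
t: 24.57
tcp_pos: [0.6009, -0.1392, 0.0612]
tool_rot: [-0.052, 3.139, -0.001]
force: [-3.3, 2.2, 15.2]
finger_gap: 0.321
grasp_force: 30.0
```

Emit:
apply_moves(plan=[-0.5,0,0.1,0,2.5,-0.5,0,0.1,0,2.5,-0.3,0,0.1,0,2.5,-0.1,0,0.1,0,2.5,0,0,0,0,2.5])

```text
t: 24.98
tcp_pos: [0.6152, -0.1387, 0.0573]
tool_rot: [-0.052, 3.138, -0.001]
force: [-1.6, 2.2, 12.6]
finger_gap: 0.33
grasp_force: 30.0
```

```bash
python3 - <<'E'
from h import *
s=vision.snapshot("scene"); t=vision.snapshot("top")
cv2.imwrite("pics/g4.png",np.hstack([cv2.resize(s[140:260,250:370],(400,400),interpolation=3),cv2.resize(s[150:250,150:270],(400,400),interpolation=3)])[...,::-1])
E
```

```text
(no output)
```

View pics/g4.png

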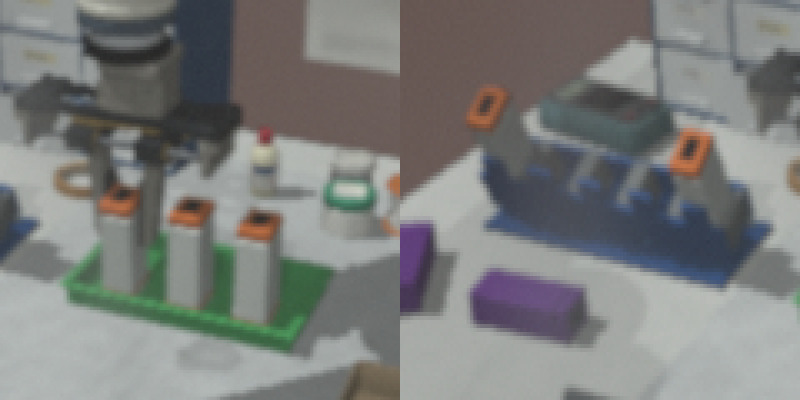

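The left panel shows three upright cartridges at ~(120,245), (190,255) and (257,270). The right panel shows two still in the end pockets. Releasing.

Emit:
apply_moves(plan=[0,0,0,0,3.8,0,0,0,0,3.8,0,0,0,0,3.8,0,0,-2,0,3.8,0,0,-3.5,0,3.8])

```text
t: 25.5
tcp_pos: [0.6105, -0.1381, 0.1066]
tool_rot: [0.052, -3.134, -0.003]
force: [-0.6, -0.5, -0.3]
finger_gap: 0.408
grasp_force: 0.0
```

Emit:
apply_moves(plan=[0,0,-3.5,0,3.8,0,0,-3.5,0,3.8,0,0,-3.5,0,3.8,0,0,0,0,3.8,0,0,0,0,3.8])

```text
t: 25.92
tcp_pos: [0.6146, -0.139, 0.217]
tool_rot: [-0.052, 3.137, -0.002]
force: [-0.6, -0.6, -0.6]
finger_gap: 0.413
grasp_force: 0.0
```

```bash
python3 - <<'E'
from h import *
s=vision.snapshot("scene")
for b in((150,160,260,200),(270,165,350,225)):
  for a in orange(s,b): print(a[0],np.round(a[1][0],1),np.round(at("scene",a[1][0],.1),3))
d=vision.silhouettes("cartridge0","scene")
for q in d: print(round(q["score"],2),np.round(q["centre"],0),cv2.boundingRect(q["pixels"].astype(np.uint8)))
print(manip.read_state()["t"],manip.read_state()["tcp_pos"])
E
```

```text
(171, 173, 10, 8) [176.1 177.4] [0.592 0.26  0.1  ]
(232, 184, 11, 9) [237.6 188.7] [0.605 0.029 0.1  ]
(283, 197, 10, 6) [287.9 199.9] [ 0.603 -0.144  0.1  ]
(302, 201, 11, 6) [307.1 203.9] [ 0.604 -0.204  0.1  ]
(322, 205, 11, 6) [327.  207.5] [ 0.608 -0.262  0.1  ]
0.95 [188. 229.] (172, 217, 34, 18)
0.93 [330. 218.] (320, 203, 15, 35)
0.86 [308. 215.] (299, 199, 16, 34)
0.79 [179. 183.] (170, 172, 20, 22)
0.64 [293. 212.] (282, 195, 14, 34)
0.61 [151. 216.] (142, 205, 19, 24)
0.57 [242. 192.] (231, 182, 19, 24)
26.0167 [ 0.61258523 -0.13851336  0.21364105]
```

```bash
python3 -c "
from plant import manip
print(manip.sign_off())"
```

```text
the job is handed in; nothing more can be done
None
```

The job is handed in at about 26 s of the 72 s: the three loaded cartridges stand upright in the green tray. The two spent ones are down in the end pockets; I weighed one and put it back, and inferred the other as the only one left without lifting it.

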